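# Find the true die gap with a feeler blade

## Robot

A 7-joint arm with a two-finger parallel gripper is mounted at the origin on the work surface. World frame = base frame: x ahead of the robot, y to its left, z up, the work surface at z = 0. Lengths are in m, angles in rad, forces in N, time in s.
With the tool pointing down it reaches from about 0.35 to 0.9 m from the base axis. Payload 7.2 kg.
Tool frame: the origin (TCP) lies midway between the tips of the shut fingers; the grasp point (between the pads) lies 19 mm behind it; z points along the fingers, y is the line along which they close (so a half turn about z gives the same grasp; the last joint's range is limited). The gripper opens to 88 mm and grips with 3 to 60 N. Pads are 20 mm wide; open, the fingers measure 115 mm over their backs; the gripper's body (75 mm by 178 mm) begins 61 mm behind the grasp point.
Start: joints at [-1.319, 0.411, -0.013, 1.596, 0.006, 1.134, -0.082], TCP at [0.196, 0.593, 0.223] pointing down, gripper open.
Joint ranges: [-2.95, 2.95], [-0.29, 1.99], [-1.47, 1.44], [0.14, 2.54], [-1.03, 4.17], [0.13, 1.85], [-2.86, 2.86]. Speed limits (rad/s): [2.39, 2.39, 3.01, 3.01, 3.14, 3.14, 3.14].

## Interface

Orientations are given as [roll, pitch, yaw] about the fixed x, y, z axes, in that order (R = Rz(yaw) Ry(pitch) Rx(roll)).
In Python, from cell import * gives the robot as it stands.
- The arm moves only by the tool play_rows, never from a script. Its argument "series" is text: rows parted by semicolons, each of 5 numbers parted by spaces: the closure in counts, from 0 (fully open) to 255 (shut), then the shift along the world's x, y, z in mm, then the turn about the world's z in rad. In form: claw tx ty tz spin; .... A call has 1 to 8 rows; each row shifts and turns the commanded pose from where the row before left it; what a row does not reach is not made up. A row lasts 1/10 s, in which the tool goes at most 50 mm and 8.59 degrees, less where a joint would pass 70% of its speed; a pose out of reach is approached as far as the arm can. A call with a gripper value outside its range is refused whole. The fingers move at their own pace and stop on an object; the grip force is fixed at half the most. Time passes only in rows, so rows that do not move let the fingers close. It gives the time, the measured TCP pose, the force and the opening at its end, in the units of the state.
- observe(): the state, without advancing time (a new reading comes with each control period).
- capture(name): name is "scene" or "side" or "wrist"; returns (picture, depth): 480x640x3 uint8, red, green, blue; 480x640 float32, m along the optical axis (not along the pixel's ray), 0 where there is no reading.
- camera_params(name): a dict with "mtx" (3x3 intrinsics, pixels), "view" (4x4, takes a point from world to camera coordinates). Camera axes: x right, y up, looking along -z (the intrinsics and any distortion apply to the point x, -y, -z); pixel columns grow to the right and rows downward; lengths in m; the calibration is good to about 2 mm. A picture is of the moment at which its call begins: read the wrist's pose just before it. camera_params takes no time and is no camera call; for the wrist camera it gives the pose at the moment of the call.
- close_job(): hands the job in, once; it reports no verdict.
The state is a dict: "clock": time; "joint_pos": joint angles; "joint_velocities": joint speeds; "joint_efforts": joint torques, N m; "ee_pos": TCP position; "ee_rot": TCP orientation; "contact_force": force on the tool from outside, world axes, zero at the start; "moment": the same for the moment, N m; "opening": opening from 0.0 (shut) to 1.0 (fully open).
Only numpy, scipy, OpenCV 4.12 (cv2) and the standard library are available. Lean on these libraries where they do the work, as an engineer would, in place of code of your own. Each camera call takes 0.05 s, during which the arm holds its last target. There are 200 camera calls.

## Task

Take the feeler blade from its wooden stand and use it to find, by feel, the one gap of the steel die block that fits it: there the blade slides down with a light, steady drag, while two gaps are worn loose and one is pinched and stops it short (do not force it there, 20 N is too much). Leave the blade fully home in the well-fitting gap, shoulder down on the block, let go of it, and do not disturb the other things on the bench.

Things in the scene. Friction and masses are not known exactly. Their poses are not given: they have to be found in the camera images.
- feeler_handle (a point): Centre of the dark wooden handle of the feeler, which stands upright: handle 14 mm thick (x) x 34 wide (y) x 56 tall; below it a steel blade 6 mm thick (x) x 24 wide (y) x 40 long with a round nose. The point is 28 mm above the shoulder (the handle's underside), 28 mm below the handle's top, 68 mm above the blade's tip. Axes as the feeler's, z up. 60 to 125 g.
- feeler_shoulder (a point): The middle of the handle's underside, on the same axis, 40 mm above the blade's tip; it rests on the block's top face when the blade is fully home.
- feeler: The feeler itself: the origin is at the blade's tip, axes as above.
- stand: Fixed wooden block 64 x 90 x 50 mm high (x, y, z) in whose pocket (10 x 28 mm, right through) the feeler stands upright at the start, its shoulder on the stand's top and the tip 10 mm above the bench. Origin: centre of its underside. The feeler is turned as the stand is, within a few degrees.
- block: Fixed steel die block 72 mm (x) x 220 (y) x 60 high, with a 12 mm high bolted foot at each end (270 mm overall). Origin: centre of its underside. Four upright gaps, 52 mm apart in a row along its y, open in its top face. What lies deeper than 10 mm inside a gap is hidden, and which gap is which changes each time: one fits, two are loose, one is pinched.
- gap0 (a point): Centre of the mouth of the gap at the row's -y end, in the block's top face, 60 mm above the bench; axes as the block's. All four mouths look alike: 9 mm wide along the block's x, 28 mm long along its y, 3 mm chamfer, over 45 mm deep. The blade goes in from above with its thin way (its x) along the block's x.
- gap1 (a point): Mouth of the second gap from the -y end (26 mm from the block's middle), as gap0. If a gap is loose it is 9 mm or more wide all the way and the blade feels no drag but incidental rubbing, 1 to 2 N.
- gap2 (a point): Mouth of the third gap from the -y end (26 mm from the middle), as gap0. In the gap that fits, wherever it is, a hidden sprung pad on the -x side presses the blade with some 10 to 12 N against the +x wall from about 20 mm of depth on: going down takes a push of about 4 to 18 N, felt while sliding (it fades at rest), and a sideways push.
- gap3 (a point): Mouth of the gap at the row's +y end (78 mm from the middle), as gap0.
- pinch (a joint): How far the springy stop in the pinched gap (whichever that is) is pressed down, in m: 0 untouched, 3.3 N per mm; 0.006 (20 N) is overloaded. The stop meets the blade's tip about 13 mm below the block's top face and bars the way: the blade stays some 27 mm short of home.
- screwdriver_mid (a point): Bystander: a screwdriver lying on the bench; the point is at its middle.
- hammer_mid (a point): Bystander: a hammer lying on the bench; the point is at its middle.
- jar_mid (a point): Bystander: a small glass jar with a steel lid, 60 mm across, 70 mm high; the point is half-way up.
There are look-alikes about, which are no part of the job. What is meant by the feeler is not yellow, and is the smaller of those in its own colour.

How it is judged:
On the way:
1. the feeler is drawn up out of its stand (height (world z) of feeler above 0.055 m), for 0.2 s.
At the end, for the whole second after the job is handed in: The feeler stands in the gap that fits: its shoulder within 3.5 mm of the block's top face, upright within 0.12 rad, at rest, let go, and pressed by that gap's sprung pad against the block (more than 5 N between feeler and block; in a loose gap there is only its weight, about 1 N) (z of feeler_shoulder in the frame of block between 0.057 and 0.0635 m and x of feeler_shoulder in the frame of block between -0.008 and 0.008 m and angle between feeler's own z axis and vertical below 0.12 rad and contact force between feeler and block above 5 N and linear speed of feeler below 0.02 m/s); the robot touches nothing.
It fails at once if the pinched gap is forced (its stop pressed 6 mm, 20 N) (value of joint pinch above 0.006 m).
It fails at once if the screwdriver is disturbed (moved over 30 mm) (distance of screwdriver_mid from where it was at the start of the episode above 0.03 m).
It fails at once if the hammer is disturbed (moved over 30 mm) (distance of hammer_mid from where it was at the start of the episode above 0.03 m).
It fails at once if the jar is disturbed (moved over 30 mm) (distance of jar_mid from where it was at the start of the episode above 0.03 m).
It also fails if it takes over 58 s, if anything falls off the work surface, if the arm or the gripper's body presses on something with over 40 N, if the wrist force passes 120 N, or if a joint passes its speed limit or range.

## Working session

There is one attempt and no reset: what is moved stays moved. The work goes in short steps, Python scripts to look and compute and a tool call to move; the robot and the scene stay as the last step left them, time stands still between calls to the robot, and variables do not carry over. Pictures are saved under pics/ and viewed, on a budget of 10 in all, crops included, one or two more only if the job needs it, and the job is handed in when it is done.

Besides the shell and the picture viewer there is one more tool, called after "Call:" in YAML: its name, and indented under it one key for each argument. play_rows: Moves the arm, as the interface text tells. Its arguments: {"type":"object","properties":{"series":{"type":"string"}},"required":["series"]}

```bash
mkdir -p pics; ls; cat > h.py <<'E'
from cell import *
import numpy as np, cv2
def snap(n,f):
    P=camera_params(n); im,d=capture(n); cv2.imwrite(f'pics/{f}.png',im[:,:,::-1]); np.savez(f'pics/{f}.npz',d=d,m=P['mtx'],v=P['view']); return im,d,P
def w(f,u,v,z=None):
    q=np.load(f'pics/{f}.npz'); M=np.linalg.inv(q['v']); K=q['m']
    r=np.array([(u-K[0,2])/K[0,0],-(v-K[1,2])/K[1,1],-1.])
    if z is None: return M[:3,:3]@(r*q['d'][int(v),int(u)])+M[:3,3]
    R=M[:3,:3]@r; return M[:3,3]+R*(z-M[2,3])/R[2]
E
python3 - <<'E'
from h import *
for n in ["scene","side"]:
    im,d,P=snap(n,n)
    print({k:(np.round(v,3).tolist() if hasattr(v,'shape') else v) for k,v in P.items()})
s=observe();print(s)
E
```

```text
pics
{'mtx': [[608.031, 0.0, 325.77], [0.0, 608.031, 246.61], [0.0, 0.0, 1.0]], 'view': [[-0.513, 0.859, 0.001, 0.179], [-0.686, -0.41, 0.601, 0.406], [0.516, 0.308, 0.799, -1.606], [0.0, 0.0, 0.0, 1.0]]}
{'mtx': [[508.737, 0.0, 325.801], [0.0, 508.737, 230.942], [0.0, 0.0, 1.0]], 'view': [[-0.999, -0.044, -0.004, 0.556], [0.023, -0.596, 0.803, 0.002], [-0.038, 0.802, 0.597, -1.14], [0.0, 0.0, 0.0, 1.0]]}
{'clock': 0.1, 'joint_pos': array([-1.3192105 ,  0.41180207, -0.01272721,  1.59696337,  0.00563902,
        1.13430336, -0.08220199]), 'joint_velocities': array([-0.00038547, -0.0020391 , -0.00091396, -0.00201108,  0.00180258,
       -0.00032584, -0.00136306]), 'joint_efforts': array([ 2.23040021e-03, -5.89103079e+01,  6.43527601e-01, -2.91703320e+01,
       -5.37713896e-02,  1.45367513e-02,  3.45084788e-05]), 'ee_pos': array([0.19637285, 0.59286401, 0.22190299]), 'ee_rot': array([-3.14015821e+00,  1.30984941e-04,  2.82185960e+00]), 'contact_force': array([-0.63341007,  0.3928389 , -1.08772389]), 'moment': array([-0.01596725, -0.00304283,  0.02357497]), 'opening': 1.0019107854632099}
```

View pics/scene.png

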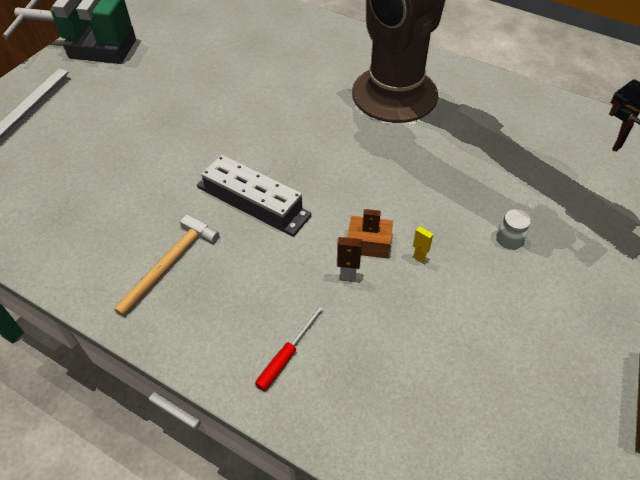

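View pics/side.png

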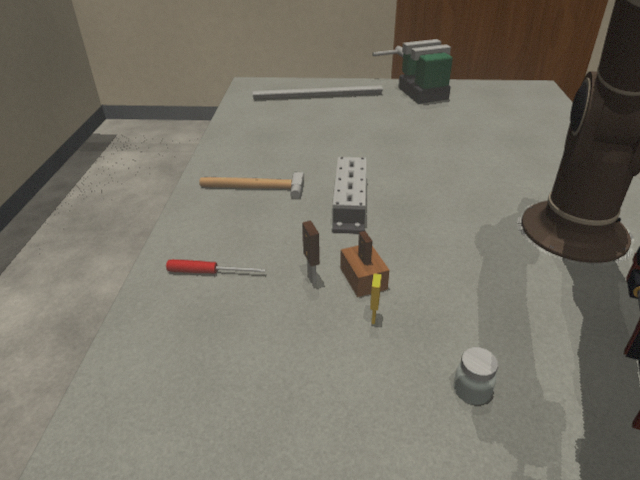

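The scene view shows the smaller brown feeler in the stand (handle top about (372,212)), with the larger brown look-alike at (349,250) and the yellow one at (423,243). The block's corners are roughly (218,157), (301,190), (203,183) and (293,208). I'll enlarge both views.

```bash
python3 - <<'E'
from h import *
a=cv2.imread('pics/scene.png');b=cv2.imread('pics/side.png')
A=cv2.resize(a[145:245,195:315],None,fx=5,fy=5,interpolation=cv2.INTER_CUBIC)
B=cv2.resize(a[200:290,325:445],None,fx=5,fy=5,interpolation=cv2.INTER_CUBIC)
cv2.imwrite('pics/c1.png',A)
cv2.imwrite('pics/c2.png',B)
E
```

```text
(no output)
```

View pics/c1.png

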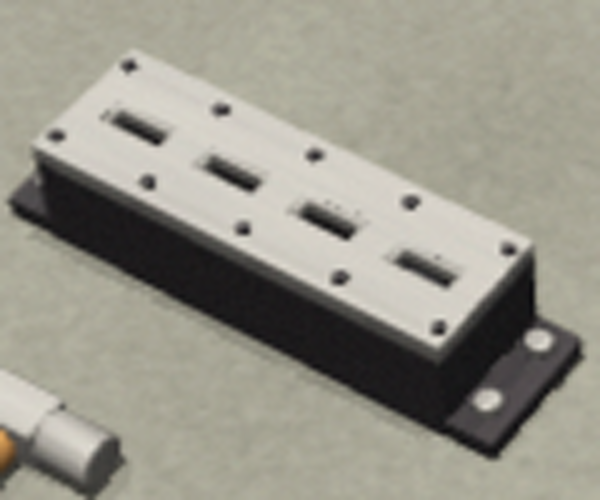

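View pics/c2.png

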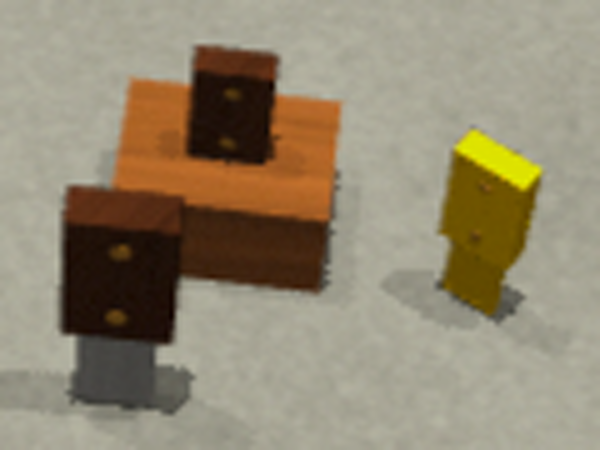

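```bash
python3 - <<'E'
from h import *
c1=lambda x,y,z:w('scene',195+x/5,145+y/5,z)[:2]
c2=lambda x,y,z:w('scene',325+x/5,200+y/5,z)[:2]
B=np.array([c1(*p,.06) for p in [(135,52),(532,242),(437,358),(35,148)]])
G=np.array([c1(*p,.0585) for p in [(139,128),(233,173),(328,220),(427,267)]])
H=np.array([c2(*p,.106) for p in [(197,47),(277,55),(274,73),(193,65)]])
S=np.array([c2(*p,.05) for p in [(132,79),(342,102),(330,220)]])
L=np.array([c2(*p,.0) for p in [(75,400),(160,408)]])
for n,A in zip('BGHSL',[B,G,H,S,L]):
    print(n,A.round(4).tolist(),A.mean(0).round(4)); e=np.diff(A,axis=0); print(np.hypot(*e.T).round(4),np.arctan2(e[:,1],e[:,0]).round(3))
for p in [(372,220),(255,185),(349,250)]: print(w('scene',*p))
E
```

```text
B [[0.4646, -0.2055], [0.4699, 0.011], [0.5454, 0.0115], [0.5356, -0.2075]] [ 0.5039 -0.0976]
[0.2166 0.0755 0.2193] [ 1.546  0.007 -1.615]
G [[0.5011, -0.1764], [0.5019, -0.1245], [0.5034, -0.0727], [0.5041, -0.0208]] [ 0.5026 -0.0986]
[0.0519 0.0518 0.0519] [1.555 1.541 1.559]
H [[0.4755, 0.1662], [0.4627, 0.1958], [0.4717, 0.1992], [0.4847, 0.1694]] [0.4737 0.1827]
[0.0323 0.0096 0.0325] [ 1.979  0.359 -1.161]
S [[0.4619, 0.1307], [0.4275, 0.2128], [0.4857, 0.2369]] [0.4583 0.1935]
[0.089 0.063] [1.968 0.394]
L [[0.5862, 0.1758], [0.5717, 0.2077]] [0.579  0.1918]
[0.035] [1.997]
[0.47980677 0.18698919 0.08983563]
[ 0.49825851 -0.0914111   0.05605079]
[0.58412942 0.1918594  0.11201265]
```

Measured: the feeler is at (0.474, 0.183) with yaw about 0.39. The block is centred at (0.5026, -0.0986) with yaw about -0.02, and the gap pitch comes out at 51.9 mm, which matches 52. Next I move above the feeler.

Call:
play_rows:
  series: "0 27 -40 0 -0.107; 0 27 -40 0 -0.107; 0 27 -40 0 -0.107; 0 27 -40 0 -0.107; 0 27 -40 0 -0.107; 0 27 -40 0 -0.107; 0 27 -40 0 -0.107; 0 27 -40 0 -0.107"

```text
clock: 0.9
ee_pos: [0.4131, 0.2714, 0.2226]
ee_rot: [-3.142, -0.0, 1.962]
contact_force: [-0.6, 0.6, 0.0]
opening: 0.999
```

Call:
play_rows:
  series: "0 30 -45 0 0; 0 30 -45 0 0; 0 0 0 0 0; 0 0 0 0 0"

```text
clock: 1.3
ee_pos: [0.4682, 0.189, 0.2224]
ee_rot: [-3.141, 0.0, 1.963]
contact_force: [-0.9, 0.4, 0.5]
opening: 1.0
```

```bash
python3 - <<'E'
from h import *
s=observe();print(s['ee_pos'],s['ee_rot'],s['joint_pos'])
im,d,P=snap('wrist','w1'); print(P['view'].round(3))
q=np.load('pics/scene.npz')
# look-alike top height
for v in range(236,246,2): print(v,w('scene',350,v).round(3))
E
```

```text
[0.46822785 0.18899182 0.2224293 ] [-3.14110866e+00  1.87807744e-05  1.96260790e+00] [-0.79117458  0.20685224  0.36591373  1.90200672 -0.08491147  1.04812535
  0.00190857]
[[ 0.924  0.382  0.001 -0.505]
 [-0.368  0.891 -0.264  0.037]
 [-0.102  0.243  0.965 -0.389]
 [ 0.     0.     0.     1.   ]]
236 [0.51  0.154 0.048]
238 [0.569 0.185 0.128]
240 [0.573 0.187 0.127]
242 [0.576 0.189 0.127]
244 [0.581 0.191 0.127]
```

View pics/w1.png

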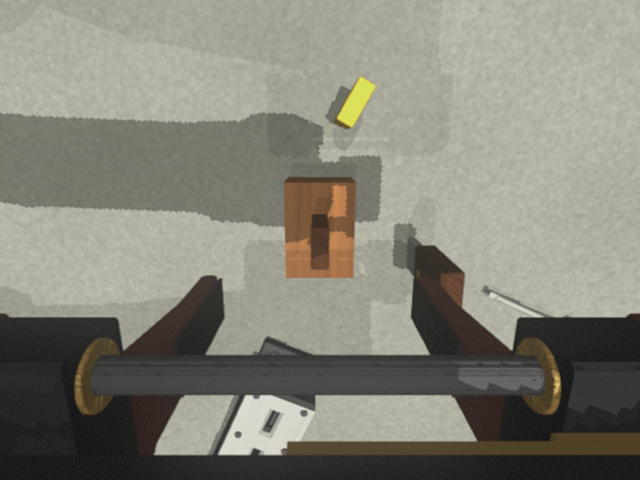

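The wrist view shows the stand upright in the image, so the yaw is right. The handle is at about (320,242), the look-alike is outside the right finger, and the block's end is below. I'll take the handle's top from depth.

```bash
python3 - <<'E'
from h import *
pts=[(u,v,*w('w1',u,v)) for u in range(295,345) for v in range(200,285)]
p=np.array(pts); t=p[(p[:,4]>.101)&(p[:,4]<.111)]
print(len(t),t[:,:2].min(0),t[:,:2].max(0),t[:,2:].mean(0))
r=cv2.minAreaRect((t[:,2:4]*1000).astype(np.float32)); print(r)
E
```

```text
764 [311. 226.] [329. 268.] [0.47405561 0.18052288 0.10632232]
((474.5821228027344, 180.0292510986328), (13.816169738769531, 33.577735900878906), 22.308902740478516)
```

The handle's top measures 13.8 x 33.6 mm at z 0.106, which matches the feeler. I'll descend to TCP z 0.070 and grip.

Call:
play_rows:
  series: "0 6 -9 -30 0; 0 0 0 -40 0; 0 0 0 -40 0; 0 0 0 -30 0; 0 0 0 -12 0; 0 0 0 0 0; 0 0 0 0 0"

```text
clock: 2.05
ee_pos: [0.4743, 0.182, 0.0716]
ee_rot: [3.141, -0.0, 1.967]
contact_force: [0.1, 0.3, -0.2]
opening: 0.999
```

Call:
play_rows:
  series: "255 0 0 0 0; 255 0 0 0 0; 255 0 0 0 0; 255 0 0 0 0; 255 0 0 0 0; 255 0 0 0 0; 255 0 0 0 0; 255 0 0 0 0"

```text
clock: 2.85
ee_pos: [0.474, 0.181, 0.0706]
ee_rot: [-3.141, 0.0, 1.966]
contact_force: [0.9, 0.2, -0.0]
opening: 0.309
```

Call:
play_rows:
  series: "255 0 0 0 0; 255 0 0 0 0; 255 0 0 0 0; 255 0 0 0 0; 255 0 0 0 0"

```text
clock: 3.35
ee_pos: [0.4739, 0.1811, 0.0706]
ee_rot: [-3.141, 0.0, 1.966]
contact_force: [-0.5, 0.0, -1.5]
opening: 0.158
```

Call:
play_rows:
  series: "255 0 0 20 0; 255 0 0 30 0; 255 0 0 35 0; 255 0 0 35 0; 255 0 -20 0 -0.1; 255 0 -20 0 -0.1; 255 0 -20 0 -0.1; 255 0 -20 0 -0.114"

```text
clock: 4.15
ee_pos: [0.4738, 0.1004, 0.1907]
ee_rot: [3.141, -0.0, 1.548]
contact_force: [-0.3, -0.0, -0.8]
opening: 0.153
```

Call:
play_rows:
  series: "255 5 -20 0 0; 255 5 -20 0 0; 255 5 -20 0 0; 255 5 -20 0 0; 255 5 -10 0 0; 255 0 0 0 0; 255 0 0 0 0"

```text
clock: 4.85
ee_pos: [0.4989, 0.0118, 0.1905]
ee_rot: [-3.141, -0.0, 1.552]
contact_force: [-0.2, -0.6, -1.2]
opening: 0.162
```

```bash
python3 - <<'E'
from h import *
s=observe();print(s['ee_pos'],s['ee_rot'],s['contact_force'],s['opening'])
im,d,P=snap('wrist','w2')
E
```

```text
[0.49885829 0.01179965 0.19049523] [-3.14119562e+00 -2.78643596e-04  1.55192604e+00] [-0.24487808 -0.58061371 -1.21692438] 0.16177774187200072
```

View pics/w2.png

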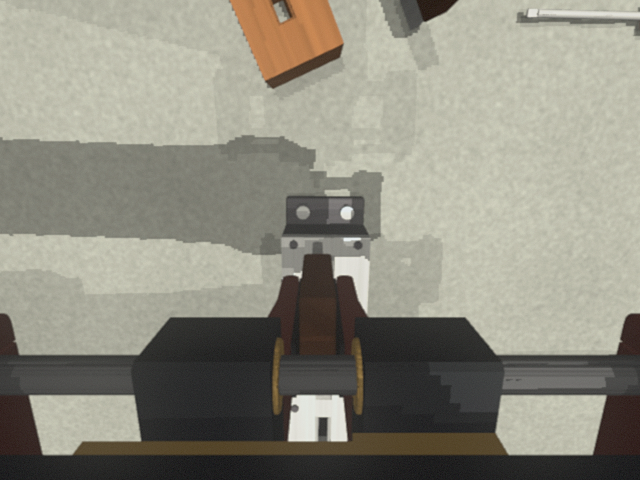

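The view shows only the block's +y end, at (325,215), because the held feeler hides the gaps. I'll back off to -y so the whole row lies in front of the camera.

Call:
play_rows:
  series: "255 0 -40 5 0; 255 0 -45 5 0; 255 0 -45 5 0; 255 0 -45 5 0; 255 0 -45 0 0; 255 0 -40 0 0; 255 0 0 0 0; 255 0 0 0 0"

```text
clock: 5.7
ee_pos: [0.4989, -0.2486, 0.2103]
ee_rot: [-3.141, -0.0, 1.551]
contact_force: [-0.1, 0.3, -1.7]
opening: 0.158
```

```bash
python3 - <<'E'
from h import *
s=observe();print(s['ee_pos'],s['ee_rot'],s['contact_force'],s['opening'])
im,d,P=snap('wrist','w3'); print(np.linalg.inv(P['view'])[:3,3])
cv2.imwrite('pics/w3c.png',cv2.resize(im[20:320,220:420,::-1],None,fx=2,fy=2,interpolation=cv2.INTER_CUBIC))
E
```

```text
[ 0.49889245 -0.24859932  0.21030236] [-3.14095031e+00 -4.61357345e-04  1.55084920e+00] [-0.14557665  0.2916984  -1.69410468] 0.15845503143990086
[ 0.50065807 -0.1772332   0.37282923]
```

View pics/w3c.png

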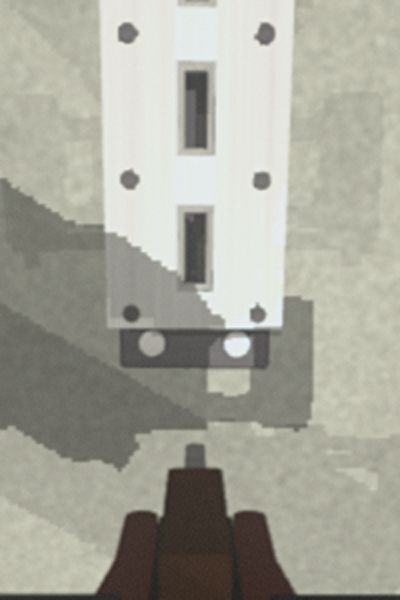

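The crop shows gap0's mouth centred at (195.5,248) and gap1's at (196.5,108.5). The blade's nose is at (195.5,446).

```bash
python3 - <<'E'
from h import *
f=lambda x,y,z:w('w3',220+x/2,20+y/2,z).round(4)
a=f(195.5,248,.06);b=f(196.5,108.5,.06);print(a,b,np.hypot(*(a-b)[:2]),(b-a)[0]/(b-a)[1])
for p in [(107,320),(283,320),(100,0),(295,0)]: print(f(*p,.06))
print('tip',f(195.5,446,.150), f(186,446,.15),f(205,446,.15))
print('depth chk',w('w3',220+82,20+100), w('w3',317,20+227))
E
```

```text
[ 0.5013 -0.1817  0.06  ] [ 0.5026 -0.1298  0.06  ] 0.051916278757245304 0.025048169556841596
[ 0.4642 -0.2098  0.06  ]
[ 0.5368 -0.2112  0.06  ]
[ 0.4675 -0.0918  0.06  ]
[ 0.54   -0.0932  0.06  ]
tip [ 0.5    -0.2394  0.15  ] [ 0.497  -0.2394  0.15  ] [ 0.5029 -0.2395  0.15  ]
depth chk [ 0.48917826 -0.16313147  0.06124537] [ 0.49951874 -0.23775394  0.16449691]
```

The two cameras disagree by about 5 mm in y, and the mouth tolerates about ±5, so I take the middle: gap0 at roughly (0.5005, -0.179) in TCP terms. I'll go over it and down in small steps.

Call:
play_rows:
  series: "255 1.6 35 0 0; 255 0 35.6 0 0; 255 0 0 -40 0; 255 0 0 -35 0; 255 0 0 0 0; 255 0 0 0 0"

```text
clock: 6.35
ee_pos: [0.5007, -0.177, 0.136]
ee_rot: [-3.141, -0.0, 1.554]
contact_force: [0.5, -0.5, 0.2]
opening: 0.156
```

```bash
python3 - <<'E'
from h import *
s=observe();print(s['ee_pos'],s['ee_rot'],s['contact_force'],s['moment'],s['opening'])
A,_,_=snap('scene','s2');B,_,_=snap('side','d2')
a=cv2.resize(A[125:225,195:315,::-1],(600,500),interpolation=cv2.INTER_CUBIC)
cv2.imwrite('pics/s2c.png',a)
E
```

```text
[ 0.5006872  -0.17701325  0.13604534] [-3.14051106e+00 -3.36008876e-04  1.55363806e+00] [ 0.54240837 -0.53994793  0.1639519 ] [-0.08749532  0.04743133 -0.0169953 ] 0.15632912840906338
```

View pics/s2c.png

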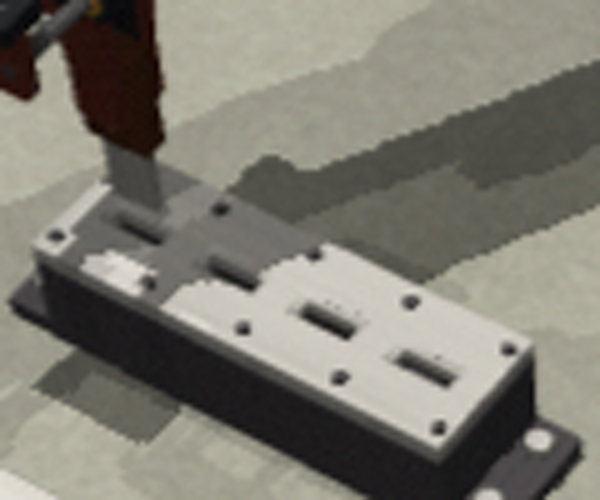

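The blade hangs over the left (gap0) mouth. Its bottom edge is centred near crop (134,200) and the mouth near (139,228). I'll convert both in the same camera.

```bash
python3 - <<'E'
from h import *
f=lambda x,y,z:w('s2',195+x/5,125+y/5,z).round(4)
print(f(134,200,.0754),f(108,185,.085),f(160,205,.085), f(139,228,.0585))
E
```

```text
[ 0.5005 -0.1768  0.0754] [ 0.5059 -0.1852  0.085 ] [ 0.504  -0.1584  0.085 ] [ 0.5011 -0.1764  0.0585]
```

Seen by the same camera, the blade sits about 4 mm too far in +y, which agrees with the wrist estimate. I'll shift -3 in y and -0.5 in x, then go down.

Call:
play_rows:
  series: "255 -0.5 -3 0 0; 255 0 0 -5 0; 255 0 0 -5 0; 255 0 0 -5 0; 255 0 0 -5 0; 255 0 0 -3 0; 255 0 0 0 0"

```text
clock: 7.15
ee_pos: [0.4997, -0.1812, 0.112]
ee_rot: [-3.141, -0.0, 1.552]
contact_force: [-0.2, -0.8, -1.2]
opening: 0.156
```

The blade is 8.6 mm deep with no resistance. Next is the check for the pinch, at about 15.5 mm.

Call:
play_rows:
  series: "255 0 0 -3 0; 255 0 0 -2 0; 255 0 0 -1 0; 255 0 0 -1 0; 255 0 0 0 0"

```text
clock: 7.65
ee_pos: [0.5, -0.1813, 0.1056]
ee_rot: [-3.142, -0.0, 1.552]
contact_force: [-0.0, 0.7, -1.1]
opening: 0.159
```

Call:
play_rows:
  series: "255 0 0 -1 0; 255 0 0 -1 0; 255 0 0 -1 0"

```text
clock: 7.95
ee_pos: [0.5001, -0.1813, 0.1026]
ee_rot: [3.141, -0.0, 1.552]
contact_force: [0.0, 0.4, -1.1]
opening: 0.155
```

Call:
play_rows:
  series: "255 0 0 -2 0; 255 0 0 -2 0; 255 0 0 -2 0; 255 0 0 -2 0"

```text
clock: 8.35
ee_pos: [0.5002, -0.1813, 0.0945]
ee_rot: [3.141, 0.0, 1.552]
contact_force: [1.1, 0.2, 0.3]
opening: 0.158
```

Call:
play_rows:
  series: "255 0 0 -2 0; 255 0 0 -2 0; 255 0 0 -2 0"

```text
clock: 8.65
ee_pos: [0.5013, -0.1815, 0.0891]
ee_rot: [3.139, 0.001, 1.552]
contact_force: [2.1, -1.0, 4.5]
opening: 0.156
```

At 31 mm depth there is a growing drag (4.5 N up) and a push toward +x that moved the tool 1.3 mm. That looks like the sprung pad, so I continue.

Call:
play_rows:
  series: "255 0.5 0 -1.5 0; 255 0 0 -1.5 0; 255 0 0 -1.5 0"

```text
clock: 8.95
ee_pos: [0.5014, -0.1817, 0.0852]
ee_rot: [3.14, 0.0, 1.551]
contact_force: [0.0, 0.6, 13.2]
opening: 0.157
```

Call:
play_rows:
  series: "255 0 0 -1.5 0; 255 0 0 -1.5 0; 255 0 0 -1 0"

```text
clock: 9.25
ee_pos: [0.5014, -0.1817, 0.0809]
ee_rot: [3.14, 0.0, 1.551]
contact_force: [0.8, 0.5, 7.5]
opening: 0.161
```

Call:
play_rows:
  series: "255 0 0 -0.7 0; 255 0 0 -0.7 0; 255 0 0 -0.7 0; 255 0 0 0 0"

```text
clock: 9.65
ee_pos: [0.5015, -0.1817, 0.0805]
ee_rot: [3.139, -0.001, 1.551]
contact_force: [-5.1, 2.2, 27.2]
opening: 0.161
```

The shoulder is on the block: firm stop at TCP z 0.0805, against 0.0806 expected. To tell a real drag from rubbing, I'll draw it up a few mm and push home again.

Call:
play_rows:
  series: "255 0 0 2 0; 255 0 0 2 0; 255 0 0 2 0; 255 0 0 2 0"

```text
clock: 10.05
ee_pos: [0.5014, -0.1811, 0.0856]
ee_rot: [3.141, 0.001, 1.552]
contact_force: [4.7, -0.1, -6.1]
opening: 0.157
```

Call:
play_rows:
  series: "255 0 0 -1.5 0; 255 0 0 -1.5 0; 255 0 0 -1.5 0"

```text
clock: 10.35
ee_pos: [0.5014, -0.1814, 0.0821]
ee_rot: [3.14, 0.0, 1.552]
contact_force: [1.9, 0.6, 7.4]
opening: 0.157
```

Call:
play_rows:
  series: "255 0 0 -1.5 0; 255 0 0 -1 0; 255 0 0 -1 0; 255 0 0 0 0; 255 0 0 0 0"

```text
clock: 10.85
ee_pos: [0.5015, -0.1815, 0.0804]
ee_rot: [3.139, -0.001, 1.551]
contact_force: [-3.6, 3.3, 29.1]
opening: 0.158
```

Drag shows both ways: -6 N going up, +7.4 N going down. One last check is sideways: lifted a little, push toward -x. A loose gap would let the blade move freely.

Call:
play_rows:
  series: "255 0 0 2 0; 255 0 0 2 0; 255 0 0 2 0; 255 -0.7 0 0 0; 255 -0.7 0 0 0; 255 -0.6 0 0 0; 255 0 0 0 0"

```text
clock: 11.55
ee_pos: [0.501, -0.1812, 0.0841]
ee_rot: [3.138, 0.001, 1.553]
contact_force: [9.6, -0.3, -5.0]
opening: 0.157
```

Call:
play_rows:
  series: "255 1 0 0 0; 255 1.2 0 0 0; 255 0 0 -2 0; 255 0 0 -2 0; 255 0 0 -2 0; 255 0 0 0 0; 255 0 0 0 0"

```text
clock: 12.25
ee_pos: [0.5015, -0.1815, 0.0802]
ee_rot: [3.14, -0.001, 1.551]
contact_force: [-3.3, 3.3, 27.6]
opening: 0.154
```

A 9.6 N sideways resistance with only 0.4 mm of movement means the pad is there. The blade is home again, so I release and retreat.

Call:
play_rows:
  series: "230 0 0 0.5 0; 150 0 0 0.5 0; 0 0 0 0 0; 0 0 0 0 0; 0 0 0 0 0; 0 0 0 0 0; 0 0 0 0 0; 0 0 0 0 0"

```text
clock: 13.05
ee_pos: [0.5007, -0.1813, 0.079]
ee_rot: [-3.141, 0.0, 1.552]
contact_force: [-0.6, -0.4, 0.4]
opening: 0.76
```

Call:
play_rows:
  series: "0 0 0 0 0; 0 0 0 0 0; 0 0 0 0 0; 0 0 0 30 0; 0 0 0 40 0; 0 0 0 40 0; 0 0 -40 0 0; 0 0 -40 0 0"

```text
clock: 13.85
ee_pos: [0.5023, -0.2609, 0.1908]
ee_rot: [3.138, -0.0, 1.556]
contact_force: [0.8, 0.4, -0.6]
opening: 0.998
```

```bash
python3 - <<'E'
from h import *
s=observe();print(s['clock'],s['ee_pos'],s['contact_force'],s['opening'])
A,_,_=snap('scene','s3')
cv2.imwrite('pics/s3c.png',cv2.resize(A[115:265,165:365,::-1],None,fx=4,fy=4,interpolation=cv2.INTER_CUBIC))
p=np.array([w('s3',u,v) for u in range(195,260) for v in range(130,190)])
t=p[(p[:,2]>.108)&(p[:,2]<.125)&(p[:,1]>-.21)&(p[:,1]<-.15)]; print(len(t),t.mean(0), np.percentile(t[:,2],[10,50,90]))
E
```

```text
13.85 [ 0.50231191 -0.26088397  0.19075893] [ 0.80794862  0.3633944  -0.58695492] 0.9980453842128453
106 [ 0.50256794 -0.17982212  0.11410602] [0.11000152 0.11444136 0.11738283]
```

View pics/s3c.png

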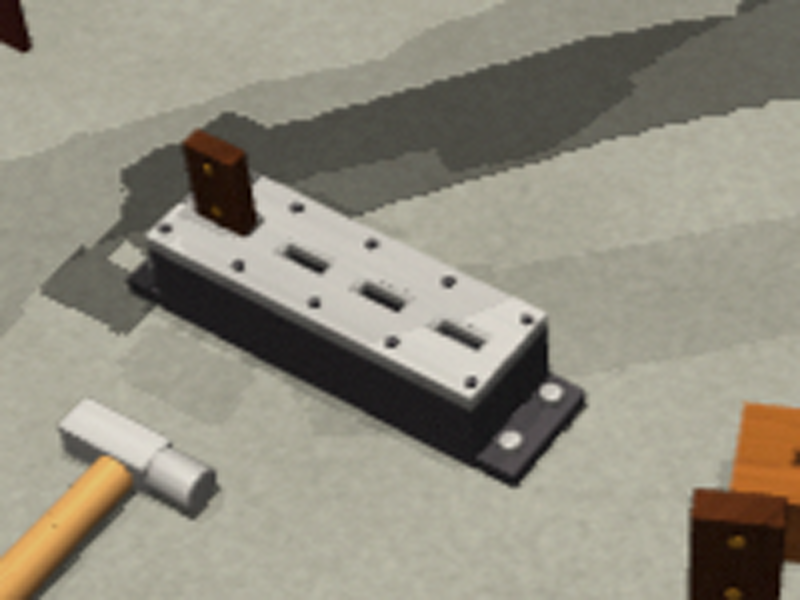

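The feeler stands upright at (220,185) in gap0 with its shoulder on the block. Its top measures about 0.117 m (0.116 expected), and the arm is clear.

```bash
python3 -c "
from cell import *
print(close_job())"
```

```text
the job is handed in; nothing more can be done
None
```

I took the feeler from its stand and left it fully home in the gap at the block's -y end (gap0), released, with the arm clear, at about 13.9 s. I tried only this gap, because it showed the right feel on the first attempt. The hand-in gave no verdict.

**Fit checks**
- **Pinch:** there was nothing at 13 to 18 mm of depth, so this is not the pinched gap.
- **Drag:** below about 25 mm there was a steady drag, 4.5 to 13 N going down and about 6 N drawing up.
- **Sideways push:** pushing toward -x met 9.6 N with only 0.4 mm of movement, so the sprung pad is there.
- **Home:** the shoulder hit a firm stop at TCP z 0.0805 m (0.0806 m expected). I pressed it home with about 28 N.

**After release**
- The scene picture shows the feeler upright in gap0, with its top at about 0.117 m (0.116 m expected).
- The part of that picture I viewed shows the hammer and the larger look-alike apparently unmoved. I did not re-check the screwdriver or the jar at the end, but the arm never went low near them.

**Disagreement:** the scene and wrist cameras differed by about 5 mm in y on the gap's position. I settled it by comparing the blade and the mouth in the same picture, which supported the wrist camera.

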